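# Start the leak tester by two presses

### The job

Get the leak tester going with light presses of the fingertips: first push the wide-headed plunger on the aluminium air valve block right in, where it stays, and then press the long narrow key on the grey console fully down and let it spring back up. Leave the narrow-headed plunger, the square and round keys and everything lying loose where they are, and finish clear of it all.

Things in the scene. Friction and masses are not known exactly. Their poses are not given: they have to be found in the camera images.
- console: Grey bench console of the leak tester, fixed, 130 mm deep (its x) by 250 mm wide (its y), 40 mm high, with blue ends; origin under its centre, z up. Three off-white keys stand in a row along its y, 22 mm on the -x side of its middle, at y = -78, 0 and +78 mm, in any order. A flat dark display lies behind them.
- key_long_top (a point): Off-white spring key on the grey console; this point is the middle of its flat top: the long narrow key, cap 48 mm along the console's x by 20 mm along its y. Its top stands 16 mm above the console's top at rest; it is framed by a black bezel 6 mm high and 4 mm wide all round.
- key_long (a joint): How far the long key is pressed: 0 m up, 0.006 m fully down. The spring resists with 1.5 N at the start and 5 N when fully down, then a hard stop; it springs back by itself.
- key_square_top (a point): Off-white spring key on the grey console; this point is the middle of its flat top: the square key, 32 by 32 mm. Its top stands 16 mm above the console's top at rest; it is framed by a black bezel 6 mm high and 4 mm wide all round.
- key_square (a joint): How far the square key is pressed: 0 m up, 0.006 m fully down; spring as the long key.
- key_round_top (a point): Off-white spring key on the grey console; this point is the middle of its flat top: the round key, 32 mm across. Its top stands 16 mm above the console's top at rest; it is framed by a black bezel 6 mm high and 4 mm wide all round.
- key_round (a joint): How far the round key is pressed: 0 m up, 0.006 m fully down; spring as the long key.
- valve_block: Aluminium air valve block, fixed, 80 mm deep (its x) by 190 mm wide (its y), 50 mm high, two brass ports on its +x side; origin under its centre, z up. Two upright black-headed plungers on steel stems stand on it at y = -47 and +47 mm, either way round.
- plunger_wide_top (a point): Middle of the flat top of the wide-headed plunger: a black disc 56 mm across and 12 mm thick on a 16 mm steel stem. Its top is 86 mm above the bench when fully out and 68 mm when fully in.
- plunger_wide (a joint): How far the wide-headed plunger is pushed in: 0 m out, 0.018 m fully in against a hard stop. It starts 0 to 5 mm in, moves straight down against about 3 N of friction plus some drag when pushed fast, has no spring and stays where it is left.
- plunger_narrow_top (a point): Middle of the flat top of the narrow-headed plunger: a black disc 26 mm across and 12 mm thick, at the same height as the wide one, to be left alone.
- plunger_narrow (a joint): How far the narrow-headed plunger is pushed in, 0 to 0.018 m; starts 0 to 3 mm in; friction as the wide one.
- socket: Loose steel wrench socket, 26 mm across, 34 mm high, standing on the console, near the corner at its +x, -y end; origin at the centre of its underside.
- jar: Loose blue jar with a black cap, 60 mm across, 75 mm high, standing on the bench beyond the console; origin at the centre of its underside.
- elbow: Loose steel pipe elbow, 55 mm high and 53 mm long, standing on the bench beyond the valve block; origin at the centre of its foot.
Mind the look-alikes: they are no part of the job. What is shaped like the socket but purple is not meant. There is more than one size of the jar; the job needs the smaller.

How it is judged:
By the outcome, as a careful person would: the job done as asked, in the order asked, and still so for the second after the job is handed in, with the robot touching nothing.
It also fails if it takes over 35 s, if anything falls off the work surface, if the arm or the gripper's body presses on something with over 40 N, if the wrist force passes 120 N, or if a joint passes its speed limit or range.

### The arm

A 6-joint arm with a two-finger parallel gripper is mounted at the origin on the work surface. World frame = base frame: x ahead of the robot, y to its left, z up, the work surface at z = 0. Lengths are in m, angles in rad, forces in N, time in s.
With the tool pointing down it reaches from about 0.425 to 0.95 m from the base axis. Payload 3.5 kg.
Tool frame: the origin (TCP) lies at the very end of the fingers, on their centre line; the grasp point (between the pads) lies 19 mm behind it (ctrl.pinch_z is the distance from the TCP to the grasp point, in m); z points along the fingers, y is the line along which they close (so a half turn about z gives the same grasp; the last joint's range is limited). The gripper opens to 85 mm and grips with 20 to 120 N. Pads are 22 mm wide; open, the fingers measure 114 mm over their backs; the gripper's body (76 mm by 85 mm) begins 54 mm behind the grasp point. The pads swing forward as they close: fully open they stand 13 mm farther back than shut.
Start: joints at [0.994, 0.286, 1.577, -0, 1.279, -0.15], TCP at [0.279, 0.614, 0.231] pointing down, gripper open.
Joint ranges: [-2.77, 2.77], [-0.9, 2.22], [0.21, 2.48], [-1.53, 4.67], [0.24, 2.81], [-2.84, 2.84]. Speed limits (rad/s): [2.79, 2.79, 3.14, 3.14, 3.14, 3.14].

### API

Orientations are given as a unit quaternion [x, y, z, w].
In Python, from plant import ctrl gives the robot as it stands. The module is installed in compiled form; this text tells all that it offers.
- The arm moves only by the shell command python3 -m crank 'ROWS' [OPENING] [FORCE]. ROWS is JSON, a list of rows, each a list of 6 numbers: the shift along the tool's x, y, z in cm, then the turn, a rotation vector about the tool's x, y, z in rad. In form: [[tx, ty, tz, rx, ry, rz], ...]. A call has 1 to 10 rows; each row is the pose to reach, as a shift and turn from the pose commanded when the call began, along the tool's axes at that moment; what a row does not reach only later rows make up. A row lasts 1/10 s, in which the tool goes at most 50 mm and 8.59 degrees, less where a joint would pass 70% of its speed; a pose out of reach is approached as far as the arm can. A call with a gripper value outside its range is refused whole. OPENING is the opening, from 0 (shut) to 1 (fully open), set as the call begins (- or left out, the last holds). The fingers move at their own pace and stop on an object; FORCE is the grip in N (left out, the last holds). Time passes only in rows, so rows that repeat a pose let the fingers close. It gives the time, the measured TCP pose, the force, the opening and the grip force at its end, in the units of the state.
- ctrl.get_state(): the state, without advancing time (a new reading comes with each control period).
- ctrl.read_camera(name): name is "side" or "top" or "wrist"; returns (picture, depth): 384x512x3 uint8, blue, green, red; 384x512 float32, m along the optical axis (not along the pixel's ray), 0 where there is no reading.
- ctrl.camera_info(name): a dict with "K" (3x3 intrinsics, pixels), "origin" and "orientation" of the camera in the world. Camera axes: x right, y down, z forward; pixel columns grow to the right and rows downward; lengths in m; the calibration is good to about 2 mm. A picture is of the moment at which its call begins: read the wrist's pose just before it. camera_info takes no time and is no camera call; for the wrist camera it gives the pose at the moment of the call.
- ctrl.sign_off(): hands the job in; it is judged then, once.
The state is a dict: "time": time; "qpos": joint angles; "dq": joint speeds; "joint_efforts": joint torques, N m; "eef_pos": TCP position; "tcp_rot": TCP orientation; "contact_force": force on the tool from outside, world axes, zero at the start; "wrist_torque": the same for the moment, N m; "opening": opening from 0.0 (shut) to 1.0 (fully open); "finger_force": force on a finger pad.
Only numpy, scipy, OpenCV 4.12 (cv2) and the standard library are available. Lean on these libraries where they do the work, as an engineer would, in place of code of your own. Each camera call takes 0.05 s, during which the arm holds its last target. There are 200 camera calls.

## Working session

There is one attempt and no reset: what is moved stays moved. The work goes in short steps, Python scripts to look and compute and a shell command to move; the robot and the scene stay as the last step left them, time stands still between calls to the robot, and variables do not carry over. Pictures are saved under pics/ and viewed, at most 10 in all, crops included, and the job is handed in when it is done.

```bash
mkdir -p pics; cat > h.py <<'E'
import numpy as np, cv2
from scipy.spatial.transform import Rotation as R
from plant import ctrl
def grab(n):
    i=ctrl.camera_info(n); p,d=ctrl.read_camera(n); return p,d,np.array(i["K"]),np.array(i["origin"]),np.array(i["orientation"])
def rot(o): return R.from_quat(o).as_matrix() if o.size==4 else o.reshape(3,3)
def cloud(d,K,t,o):
    v,u=np.mgrid[:d.shape[0],:d.shape[1]]
    c=np.stack([(u-K[0,2])/K[0,0]*d,(v-K[1,2])/K[1,1]*d,d],-1)
    return c@rot(o).T+t
E
python3 - <<'E'
from h import *
for n in ("top","side"):
    p,d,K,t,o=grab(n); cv2.imwrite(f"pics/{n}.png",p); np.savez(f"{n}.npz",p=p,d=d,K=K,t=t,o=o); print(n,K[0,0],t,o)
s=ctrl.get_state(); print(s)
E
```

```text
top 407.6946447586628 [ 0.42198155 -0.01208639  0.95128874] [-0.70275672  0.70451692 -0.07197809  0.06788272]
side 382.39999412690673 [ 0.47036032 -0.65930589  0.54461302] [ 0.8798303  -0.11930353  0.04984026 -0.45736339]
{'time': 0.1, 'qpos': array([ 9.94001668e-01,  2.87094238e-01,  1.57803123e+00,  8.58280021e-06,
        1.27858256e+00, -1.50020659e-01]), 'dq': array([-0.00050804, -0.000754  , -0.00332707, -0.001287  , -0.0011635 ,
       -0.00142292]), 'joint_efforts': array([-3.98511372e-05, -4.07303703e+01, -2.93697774e+01, -1.75381597e-04,
        3.44290842e-03,  1.10497373e-05]), 'eef_pos': array([0.2790661 , 0.61396457, 0.2300737 ]), 'tcp_rot': array([ 2.11772383e-01,  9.77318443e-01, -9.87153367e-04, -3.79807982e-04]), 'contact_force': array([0.06407241, 0.3803306 , 0.65521209]), 'wrist_torque': array([ 0.01253253, -0.04939019,  0.04395113]), 'finger_force': 0.0, 'opening': 1.001411005045284}
```

View pics/top.png

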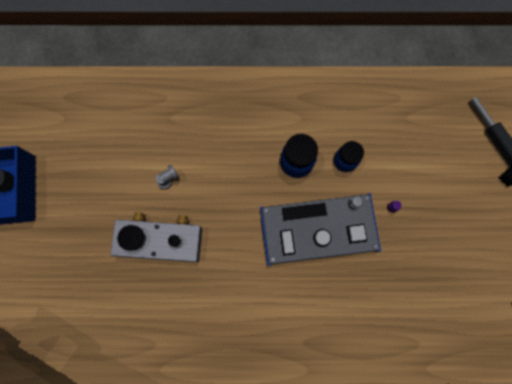

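View pics/side.png

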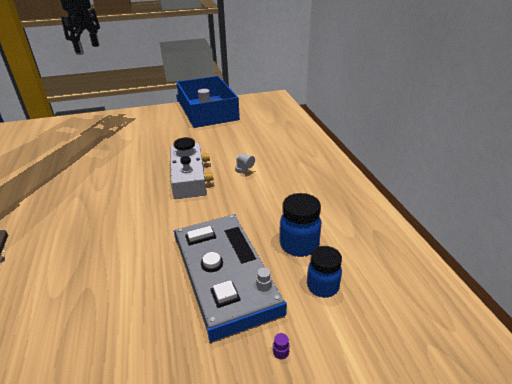

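The top view shows the wide plunger at about (131,238), the narrow one at (175,241), and the long key at (288,242). The side view has the wide plunger at (185,145) and the long key at (201,235).

```bash
python3 - <<'E'
from h import *
C={}
for n in ("top","side"):
    f=np.load(n+".npz"); p,d=f["p"],f["d"]; P=cloud(d,f["K"],f["t"],f["o"]); g=p.max(-1).astype(int); X=P[...,0];Y=P[...,1];Z=P[...,2]; C[n]=(P,g)
    if n=="top":
        for k,(u,v) in dict(wide=(131,238),narrow=(175,241),long=(288,242),round=(322,238),sq=(357,233)).items(): print(k,P[v,u].round(4))
        seeds={"wide":(P[238,131],32),"narrow":(P[241,175],17),"long":(P[242,288],30),"round":(P[238,322],20),"sq":(P[233,357],24)}
    for k,(c,r) in seeds.items():
        near=np.hypot(X-c[0],Y-c[1])<r/1000+.008
        col=(g<60) if k in("wide","narrow") else (g>150)
        m=near&(d>0)&col&(abs(Z-c[2])<.006)
        q=P[m]; 
        if len(q)<5: print(n,k,len(q)); continue
        rc=cv2.minAreaRect((q[:,:2]*1000).astype(np.float32))
        print(n,k,len(q),"mean",q.mean(0).round(4),"rect",np.round(rc[0],1),np.round(rc[1],1),round(rc[2],1),"z",np.median(q[:,2]).round(4))
E
```

```text
wide [0.5036 0.2514 0.0812]
narrow [0.4969 0.1575 0.0821]
long [ 0.4963 -0.0846  0.0571]
round [ 0.505  -0.1596  0.0554]
sq [ 0.5156 -0.2369  0.0566]
top wide 516 mean [0.5052 0.2528 0.0812] rect [505.9 253.5] [51.1 54.2] 0.6 z 0.0813
top narrow 99 mean [0.4984 0.1597 0.0847] rect [498.4 159.6] [21.7 22.1] 45.9 z 0.0849
top long 98 mean [ 0.4968 -0.0835  0.0568] rect [497.2 -83.4] [38.3 12.1] 7.2 z 0.0569
top round 88 mean [ 0.5067 -0.1606  0.0566] rect [ 507.  -160.6] [22.1 20.3] 0.3 z 0.0566
top sq 111 mean [ 0.5164 -0.238   0.0568] rect [ 516.5 -237.6] [22.6 22.9] 6.9 z 0.0567
side wide 178 mean [0.5069 0.2482 0.0805] rect [506.9 251.3] [50.  48.6] 29.6 z 0.081
side narrow 62 mean [0.5001 0.1567 0.0831] rect [501.8 159.5] [23.5 19.5] 72.2 z 0.0844
side long 167 mean [ 0.4986 -0.0834  0.056 ] rect [498.5 -82.4] [47.2 20.6] 5.1 z 0.0561
side round 172 mean [ 0.5085 -0.1608  0.0563] rect [ 508.7 -160.5] [30.9 28.6] 80.3 z 0.0563
side sq 290 mean [ 0.5176 -0.2382  0.0562] rect [ 517.8 -237.5] [31.1 32.8] 7.2 z 0.0562
```

```bash
cat >> h.py <<'E'
def delta(target,yaw=None):
    s=ctrl.get_state(); r=R.from_quat(s["tcp_rot"]); d=r.inv().apply(np.array(target)-s["eef_pos"])*100
    M=r.as_matrix(); out=np.round(d,2)
    T=R.identity()
    if yaw is not None:
        y=np.array([np.cos(yaw),np.sin(yaw),0]); z=np.array([0,0,-1.]); T=r.inv()*R.from_matrix(np.stack([np.cross(y,z),y,z],1))
    print("shift",out,"turn",T.as_rotvec().round(3),"pos",s["eef_pos"].round(4),"F",s["contact_force"].round(2),"t",s["time"],"open",round(s["opening"],2))
E
python3 -c "
from h import *
delta((.506,.2525,.12),.6)"
```

```text
shift [-35.62 -23.49  11.04] turn [-0.002  0.     0.544] pos [0.2791 0.614  0.2301] F [0.06 0.38 0.66] t 0.1 open 1.0
```

```bash
python3 -m crank '[[-3.6,-2.3,1.1,0,0,0.054],[-7.1,-4.7,2.2,0,0,0.109],[-10.7,-7,3.3,0,0,0.163],[-14.2,-9.4,4.4,0,0,0.218],[-17.8,-11.7,5.5,0,0,0.272],[-21.4,-14.1,6.6,0,0,0.326],[-24.9,-16.4,7.7,0,0,0.381],[-28.5,-18.8,8.8,0,0,0.435],[-32,-21.1,9.9,0,0,0.49],[-35.6,-23.5,11,0,0,0.544]]' 0 20
python3 -m crank '[[0,0,0,0,0,0],[0,0,0,0,0,0],[0,0,0,0,0,0]]'
python3 - <<'E'
from h import *
p,d,K,t,o=grab("wrist"); cv2.imwrite("pics/w1.png",p); print(t)
P=cloud(d,K,t,o); g=p.max(-1)
m=(d>0)&(g<60)&(abs(P[...,2]-.081)<.006)&(np.hypot(P[...,0]-.506,P[...,1]-.2525)<.04)
q=P[m]; print(len(q), q.mean(0) if len(q) else 0)
if len(q)>5: print(cv2.minAreaRect((q[:,:2]*1000).astype(np.float32)))
delta((.506,.2525,.085),.6)
E
```

```text
time: 1.1
eef_pos: [0.5065, 0.2516, 0.1206]
tcp_rot: [0.468, 0.884, -0.0, -0.0]
contact_force: [-0.3, 0.5, -0.7]
opening: 0.002
finger_force: 0.0
time: 1.4
eef_pos: [0.5057, 0.2539, 0.1214]
tcp_rot: [0.466, 0.885, 0.0, -0.0]
contact_force: [0.2, 0.3, -0.4]
opening: -0.004
finger_force: 0.0
[0.46142561 0.31943276 0.2646599 ]
3546 [0.50356477 0.26035761 0.08142428]
((504.74053955078125, 259.38726806640625), (53.56234359741211, 48.342227935791016), 33.24654769897461)
shift [-0.16 -0.07  3.66] turn [ 0.    -0.     0.002] pos [0.5057 0.2542 0.1216] F [-0.62  0.29 -0.51] t 1.45 open 0.01
```

```bash
python3 -m crank '[[0,0,1.5,0,0,0],[0,0,3,0,0,0],[0,0,3.7,0,0,0],[0,0,4,0,0,0],[0,0,4.2,0,0,0],[0,0,4.4,0,0,0],[0,0,4.6,0,0,0],[0,0,4.8,0,0,0],[0,0,5,0,0,0],[0,0,5.1,0,0,0]]'
python3 -m crank '[[0,0,0.05,0,0,0],[0,0,0.1,0,0,0],[0,0,0.15,0,0,0],[0,0,0.2,0,0,0],[0,0,0.2,0,0,0]]'
```

```text
time: 2.45
eef_pos: [0.5065, 0.2533, 0.0704]
tcp_rot: [0.467, 0.884, 0.0, 0.0]
contact_force: [-1.0, 0.2, 2.5]
opening: 0.0
finger_force: 1.3
time: 2.95
eef_pos: [0.5064, 0.2533, 0.0684]
tcp_rot: [0.467, 0.884, 0.0, 0.0]
contact_force: [-0.7, 1.4, 2.2]
opening: 0.0
finger_force: 1.1
```

View pics/w1.png

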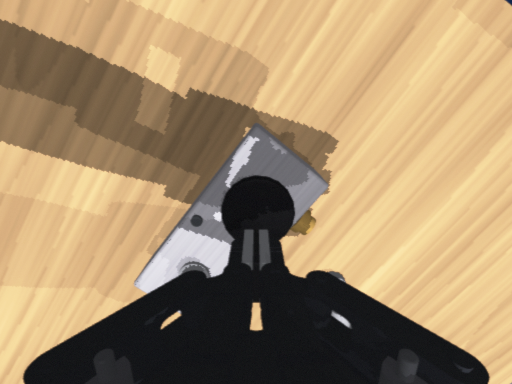

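The wrist view shows the shut fingertips over the wide disc, centred at about (258,215). I'll push on until the force shows the hard stop.

```bash
python3 -m crank '[[0,0,0.05,0,0,0],[0,0,0.1,0,0,0],[0,0,0.1,0,0,0],[0,0,0.1,0,0,0]]'; python3 -m crank '[[0,0,0.05,0,0,0],[0,0,0.1,0,0,0],[0,0,0.1,0,0,0],[0,0,0.1,0,0,0]]'
```

```text
time: 3.35
eef_pos: [0.5064, 0.2533, 0.068]
tcp_rot: [0.467, 0.884, 0.0, 0.0]
contact_force: [-2.1, 0.8, 5.4]
opening: -0.001
finger_force: 2.7
time: 3.75
eef_pos: [0.5066, 0.2533, 0.068]
tcp_rot: [0.466, 0.885, -0.0, 0.0]
contact_force: [-3.3, 0.2, 9.5]
opening: 0.001
finger_force: 4.9
```

```bash
python3 -m crank '[[0,0,-1,0,0,0],[0,0,-3,0,0,0],[0,0,-5,0,0,0],[0,0,-7,0,0,0],[0,0,-7,0,0,0]]'
python3 -c "
from h import *
delta((.498,-.083,.11),.122)
p,d,K,t,o=grab('top'); P=cloud(d,K,t,o);m=(d>0)&(p.max(-1)<60)&(np.hypot(P[...,0]-.506,P[...,1]-.2525)<.04)&(P[...,2]>.058)&(P[...,2]<.092);print(m.sum(),np.median(P[m][:,2]) if m.any() else 0)"
```

```text
time: 4.25
eef_pos: [0.5081, 0.2535, 0.1393]
tcp_rot: [0.467, 0.885, 0.002, 0.002]
contact_force: [0.5, -0.1, -0.1]
opening: 0.001
finger_force: 0.0
shift [-27.19 -19.85   2.89] turn [0.006 0.001 0.478] pos [0.5081 0.2535 0.1393] F [ 0.5  -0.14 -0.06] t 4.25 open 0.0
388 0.06810086798434828
```

The plunger top now reads 0.068 m, so it is fully in. Next I'll move over the long key.

```bash
python3 -m crank '[[-2.7,-2,0.3,0,0,0.048],[-5.4,-4,0.6,0,0,0.096],[-8.2,-6,0.9,0,0,0.143],[-10.9,-7.9,1.2,0,0,0.191],[-13.6,-9.9,1.4,0,0,0.239],[-16.3,-11.9,1.7,0,0,0.287],[-19,-13.9,2,0,0,0.335],[-21.8,-15.9,2.3,0,0,0.382],[-24.5,-17.9,2.6,0,0,0.43],[-27.2,-19.9,2.9,0,0,0.478]]'
python3 -m crank '[[0,0,0,0,0,0],[0,0,0,0,0,0],[0,0,0,0,0,0]]'
python3 - <<'E'
from h import *
delta((.498,-.083,.06),.122)
p,d,K,t,o=grab("wrist"); cv2.imwrite("pics/w2.png",p)
E
```

```text
time: 5.3
eef_pos: [0.494, -0.0848, 0.1053]
tcp_rot: [0.663, 0.748, -0.001, -0.001]
contact_force: [0.6, 0.2, -0.2]
opening: -0.002
finger_force: 0.0
time: 5.6
eef_pos: [0.4948, -0.0828, 0.1064]
tcp_rot: [0.662, 0.749, -0.0, -0.001]
contact_force: [0.9, -0.4, 0.0]
opening: -0.001
finger_force: 0.0
shift [-0.06  0.32  4.64] turn [-0.002 -0.001  0.001] pos [ 0.4948 -0.0828  0.1064] F [ 0.9  -0.39  0.  ] t 5.6 open -0.0
```

View pics/w2.png

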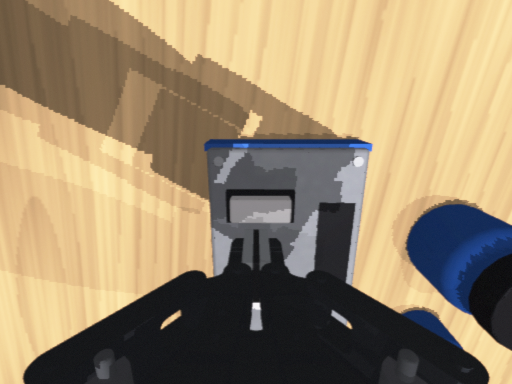

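The wrist view shows the long key at about (260,208), square to the tool, with the fingertips centred on its line. I'll press it.

```bash
python3 -m crank '[[0,0.3,1.5,0,0,0],[0,0.3,3,0,0,0],[0,0.3,4.2,0,0,0],[0,0.3,4.8,0,0,0],[0,0.3,5,0,0,0],[0,0.3,5.2,0,0,0],[0,0.3,5.4,0,0,0],[0,0.3,5.5,0,0,0],[0,0.3,5.6,0,0,0],[0,0.3,5.6,0,0,0]]'
python3 -m crank '[[0,0,0.05,0,0,0],[0,0,0.1,0,0,0],[0,0,0.1,0,0,0]]'
```

```text
time: 6.65
eef_pos: [0.4989, -0.0833, 0.0518]
tcp_rot: [0.663, 0.749, 0.0, 0.0]
contact_force: [-1.0, 2.2, 3.9]
opening: -0.002
finger_force: 1.9
time: 6.95
eef_pos: [0.4989, -0.0833, 0.0506]
tcp_rot: [0.663, 0.749, 0.0, 0.0]
contact_force: [0.0, 2.7, 4.4]
opening: 0.002
finger_force: 2.2
```

```bash
python3 -m crank '[[0,0,0.1,0,0,0],[0,0,0.1,0,0,0],[0,0,0.1,0,0,0]]'; python3 -m crank '[[0,0,0.1,0,0,0],[0,0,0.1,0,0,0],[0,0,0.1,0,0,0]]'
```

```text
time: 7.25
eef_pos: [0.4989, -0.0833, 0.05]
tcp_rot: [0.663, 0.749, 0.0, 0.0]
contact_force: [-1.9, 2.6, 6.9]
opening: -0.003
finger_force: 3.8
time: 7.55
eef_pos: [0.4989, -0.0833, 0.0499]
tcp_rot: [0.663, 0.749, 0.0, -0.0]
contact_force: [-4.7, 3.9, 13.1]
opening: 0.001
finger_force: 6.5
```

The key is on its hard stop: z holds at 0.050 m and the force has passed 5 N. I'll lift straight up, well clear, and check.

```bash
python3 -m crank '[[0,0,-0.8,0,0,0],[0,0,-2,0,0,0],[0,0,-5,0,0,0],[0,0,-9,0,0,0],[0,0,-13,0,0,0],[0,0,-16,0,0,0],[0,0,-18,0,0,0],[0,0,-18,0,0,0],[0,0,-18,0,0,0],[0,0,-18,0,0,0]]'
python3 - <<'E'
from h import *
p,d,K,t,o=grab("side"); cv2.imwrite("pics/side2.png",p); P=cloud(d,K,t,o)
for x,y,c in((.498,-.083,1),(.506,.2525,0),(.5,.1585,0)):
    g=p.max(-1); m=(d>0)&((g>150) if c else (g<60))&(np.hypot(P[...,0]-x,P[...,1]-y)<(.01))&(P[...,2]<.1); print(m.sum(),np.median(P[m][:,2]))
E
```

```text
time: 8.55
eef_pos: [0.4974, -0.0831, 0.2261]
tcp_rot: [0.663, 0.749, -0.001, -0.002]
contact_force: [0.0, -0.2, 0.3]
opening: 0.002
finger_force: 0.0
50 0.056234262280796865
0 nan
51 0.08370244261894133
  return _methods._mean(a, axis=axis, dtype=dtype,
  ret = ret.dtype.type(ret / rcount)
```

View pics/side2.png

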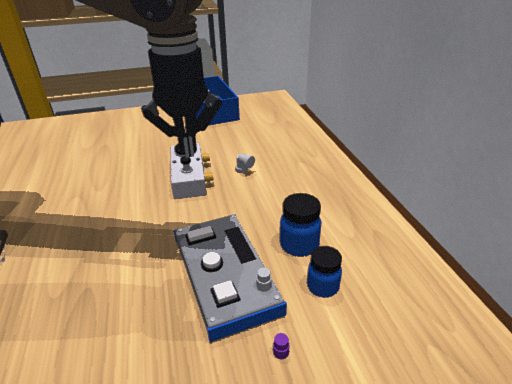

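The side view shows the long key back up at (201,235), reading 0.056 m. The narrow plunger is unmoved at (186,162), and every loose item is where it started. The arm is clear.

```bash
python3 -c "
from plant import ctrl
print(ctrl.sign_off())"
```

```text
the job is handed in; nothing more can be done
None
```

The job is handed in: the wide plunger was pushed fully in first and stayed at 68 mm, then the long key was pressed to its stop and sprang back to 56 mm, and the arm finished about 17 cm above the console with nothing else seen to move.

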